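# Put the washed coffee drip filter back together on its mug

## Task

Put the washed steel drip filter together on the mug, one part at a time from the bottom up: lay the saucer on the mug, stand the chamber in the saucer's collar, lower the press into the chamber, and last put on the lid, each part upright and fully home before the next goes on. Leave the mug standing where it is, and do not disturb the jar, the timer or the teaspoon.

Things in the scene. Friction and masses are not known exactly. Their poses are not given: they have to be found in the camera images.
- saucer: Steel saucer: perforated disc 94 mm across with an upright collar. Origin: centre of underside, z up. Locating ring (54 mm across) z 0-5 mm drops into the mug; disc z 5-7.5 rests on the mug's rim; collar z 7.5-22, 65 mm outside, 59 inside. Grip the collar from outside, fingertips 10 mm or more above the origin (clear of the disc). Home: origin 5 mm below mug_mouth. 90 g.
- chamber: Steel chamber: open round cup 46 mm tall, outside 51 mm at the foot, 58 at the mouth, rolled rim 60; wall 2.5, perforated floor 3 mm thick (inside 46 mm wide at the floor, 53 at the mouth). Origin: centre of underside, z up. Grip across the outside, fingertips over 17 mm above the origin to clear the collar. Home: foot in the collar, origin 7.5 mm above the saucer's, 3-4 mm play all round. 90 g.
- press: Press: perforated steel disc 39 mm across, 3 mm thick, with a thin upright stem (6 mm) and a knob 14 mm across on top, z 45-61 mm: grip the knob. Origin: centre of the disc's underside, z up. Home: disc flat on the chamber's floor, origin 3 mm above the chamber's, the knob then stands clear above the chamber's rim (knob top 18 mm above it), room for fingertips over the rim. 70 g.
- lid: Steel lid: flat brim 68 mm across, hollow dome 30 mm high (room inside for the press's knob), black knob on top 17 mm across, z 36-50 mm: grip the knob. Origin: centre of underside, z up. Locating ring (45 mm across) z 0-5 mm drops into the chamber's mouth; brim z 5-8 rests on the chamber's rim. Home: origin 41 mm above the chamber's. 80 g.
- mug_mouth (a point): Centre of the mouth, at rim height, of the white mug: straight sides, 82 mm across, 94 mm tall, loose, 0.28 kg, upright on the table at any yaw; mouth at least 65 mm wide inside. z up; the handle points along -y of this frame, reaching 71 mm from the mug's axis, 15 to 87 mm above the table.
- coffee_jar: Bystander: clear spice jar with brown contents and grey lid, 42 mm across, 85 mm tall. Origin: centre of its underside.
- timer: Bystander: red and cream wind-up kitchen timer, 63 mm across, 49 mm tall. Origin: centre of its underside.
- teaspoon: Bystander: steel teaspoon lying flat, 135 mm long along its x, 29 mm wide, 10 mm tall. Origin: its middle, at the table.
Mind the look-alikes: they are no part of the job. What is shaped like the chamber but purple or turquoise is not meant.

How it is judged (in metres and radians):
On the way, in this order (a step that is already met when the one before it is completed fails the run):
1. the saucer lies level on the mug's rim, its ring in the mouth, released (horizontal distance between saucer and mug_mouth below 0.012 m and z of saucer in the frame of mug_mouth between -0.0085 and -0.002 m and angle between each of saucer, mug_mouth's own z axis and vertical below 0.07 rad and linear speed of saucer below 0.02 m/s and contact force between the fingers and saucer below 0.2 N), for 0.2 s.
2. the chamber stands fully down in the saucer's collar on the mug, released (all of step 1 and horizontal distance between chamber and saucer below 0.008 m and z of chamber in the frame of saucer between 0.005 and 0.0105 m and angle between chamber's own z axis and vertical below 0.07 rad and linear speed of chamber below 0.02 m/s and contact force between the fingers and chamber below 0.2 N), for 0.2 s.
3. the press lies flat on the chamber's floor, released (all of step 2 and horizontal distance between press and chamber below 0.008 m and z of press in the frame of chamber between 0.0005 and 0.006 m and angle between press's own z axis and vertical below 0.07 rad and linear speed of press below 0.02 m/s and contact force between the fingers and press below 0.2 N), for 0.2 s.
4. the lid sits with its brim on the chamber's rim, released (all of step 3 and horizontal distance between lid and chamber below 0.008 m and z of lid in the frame of chamber between 0.038 and 0.044 m and angle between lid's own z axis and vertical below 0.07 rad and linear speed of lid below 0.02 m/s and contact force between the fingers and lid below 0.2 N), for 0.2 s.
At the end, for the whole second after the job is handed in: Saucer level on the mug (within 12 mm of centre), chamber down in its collar (8 mm), press flat on the chamber's floor (8 mm), lid down on the chamber's rim (8 mm); heights within about 3 mm, all within 4 degrees of upright, at rest and released (all of step 4); the robot touches nothing.
It fails at once if the mug is shifted by more than 35 mm (distance of mug_mouth from where it was at the start of the episode above 0.035 m).
It fails at once if a bystander (jar, timer or teaspoon) is shifted by more than 25 mm (distance of any of coffee_jar, timer, teaspoon from where it was at the start of the episode above 0.025 m).
It also fails if it takes over 106 s, if anything falls off the work surface, if the arm or the gripper's body presses on something with over 40 N, if the wrist force passes 120 N, or if a joint passes its speed limit or range.

## Robot

A 6-joint arm with a two-finger parallel gripper is mounted at the origin on a cart in front of the work surface, level with it; the furniture and walls round the work are solid. World frame = base frame: x ahead of the robot, y to its left, z up, the work surface at z = 0. Lengths are in mm, angles in degrees, forces in N, time in s.
With the tool pointing down it reaches from about 300 to 850 mm from the base axis. Payload 4.2 kg.
Tool frame: the origin (TCP) lies at the very end of the fingers, on their centre line; the grasp point (between the pads) lies 19 mm behind it (env.tcp_to_grasp is the distance from the TCP to the grasp point, in mm); z points along the fingers, y is the line along which they close (so a half turn about z gives the same grasp; the last joint's range is limited). The gripper opens to 91 mm and grips with 3 to 60 N. Pads are 32 mm wide; open, the fingers measure 118 mm over their backs; the gripper's body (76 mm by 178 mm) begins 60 mm behind the grasp point.
Start: joints at [71.849, 18.312, 89.639, -0, 72.044, -1.146], TCP at [168.168, 549.877, 189.976] pointing down, gripper open.
Joint ranges: [-177.97, 177.97], [-48.28, 115.42], [12.27, 149.76], [-77.06, 257.06], [2.81, 150.46], [-146.56, 146.56]. Speed limits (degrees/s): [147.25, 147.25, 180, 180, 180, 180].

## Interface

Orientations are given as [roll, pitch, yaw] about the fixed x, y, z axes, in that order (R = Rz(yaw) Ry(pitch) Rx(roll)).
In Python, from workcell import env gives the robot as it stands.
- The arm moves only by the tool move_arm, never from a script. Its argument "plan" is a list of rows, each a list of 3 entries, a list of its own where there are three numbers: the shift along the world's x, y, z in cm, then the turn about the world's z in degrees, then the closure, from 0 (fully open) to 1 (shut). In form: [[[x, y, z], turn, claw], ...]. A call has 1 to 5 rows; each row shifts and turns the commanded pose from where the row before left it; what a row does not reach is not made up. A row lasts 1/10 s, in which the tool goes at most 50 mm and 8.59 degrees, less where a joint would pass 70% of its speed; a pose out of reach is approached as far as the arm can. A call is refused whole if a number of a shift passes 5 or a number of a turn 8.59, either way. A call with a gripper value outside its range is refused whole. The fingers move at their own pace and stop on an object; "squeeze" is the grip in N (left out, the last holds). Time passes only in rows, so rows that do not move let the fingers close. It gives the time, the measured TCP pose, the force, the opening and the grip force at its end, in the units of the state.
- env.state(): the state, without advancing time (a new reading comes with each control period).
- env.grab_frame(name): name is "scene" or "top" or "wrist"; returns a dict with "frame" (400x640x3 uint8, red, green, blue), "z_map" (400x640 float32, mm along the optical axis (not along the pixel's ray), 0 where there is no reading), "fovy" (degrees; the focal length in pixels is half the picture's height over the tangent of half this angle, whatever the lens; pixels are square), "cx", "cy" (the principal point, pixels), "position" and "orientation" of the camera in the world. Camera axes: x right, y down, z forward; pixel columns grow to the right and rows downward; lengths in mm; the calibration is good to about 2 mm. A picture is of the moment at which its call begins.
- env.job_done(): hands the job in; it is judged then, once.
Trained networks look in a picture, given as the dict that the camera call returned (one of the last four; its "shot" number tells which), for a name from the list of things; names that differ only in an ending like _2 or _b are one class to them, and where a whole thing is asked for, a point or a joint stands for the part that bears it (a point fixed in the world has none). Each returns a list of dicts, best first, with "score" (0 to 1); they miss things now and then, are a little off and sometimes report something else, mostly with a low value. They report only what shows in the picture. A call takes as long as a camera call. They do not tell look-alikes from the thing itself.
- env.search_frame(picture, label): "point" ([column, row] in pixels, amid what is visible of it).
- env.landmark_of(picture, label): "point" ([column, row] in pixels: a listed point, or the origin of a listed thing).
The state is a dict: "time_s": time; "qpos": joint angles; "qvel": joint speeds; "effort": joint torques, N m; "ee_pos": TCP position; "ee_rot": TCP orientation; "force": force on the tool from outside, world axes, zero at the start; "torque": the same for the moment, N m; "gripper_width": finger opening in mm; "gripper_force": force on a finger pad.
Only numpy, scipy, OpenCV 4.12 (cv2) and the standard library are available. Lean on these libraries where they do the work, as an engineer would, in place of code of your own. Each camera call takes 0.05 s, during which the arm holds its last target. There are 200 camera calls.

## Working session

There is one attempt and no reset: what is moved stays moved. The work goes in short steps, Python scripts to look and compute and a tool call to move; the robot and the scene stay as the last step left them, time stands still between calls to the robot, and variables do not carry over. Pictures are saved under pics/ and viewed, at most 14 in all, crops included, and the job is handed in when it is done.

Besides the shell and the picture viewer there is one more tool, called after "Emit:" by a JSON object that holds its "name" and its "arguments", one argument or row to a line. move_arm: Moves the arm, as the interface text tells. Its arguments: {"type":"object","properties":{"plan":{"type":"array","items":{"type":"array"}},"squeeze":{"type":"number"}},"required":["plan"]}

```bash
ls; mkdir -p pics; cat > h.py <<'E'
import numpy as np, cv2
from scipy.spatial.transform import Rotation as R
from workcell import env
def rot(o):
    o=np.array(o,float)
    if o.shape==(3,3): return o
    if o.size==4: return R.from_quat(o).as_matrix()
    return R.from_euler('xyz',o,degrees=True).as_matrix()
def f(p): return 200/np.tan(np.radians(p['fovy'])/2)
def ray(p,uv):
    d=np.array([(uv[0]-p['cx'])/f(p),(uv[1]-p['cy'])/f(p),1.]); return rot(p['orientation'])@d
def cloud(p):
    v,u=np.mgrid[0:400,0:640]; z=p['z_map']
    c=np.stack([(u-p['cx'])/f(p)*z,(v-p['cy'])/f(p)*z,z],-1)
    w=c@rot(p['orientation']).T+np.array(p['position']); w[z==0]=np.nan; return w
def onz(p,uv,z):
    r=ray(p,uv); o=np.array(p['position']); return o+r*(z-o[2])/r[2]
def save(p,n): cv2.imwrite('pics/'+n+'.png',cv2.cvtColor(p['frame'],cv2.COLOR_RGB2BGR))
E
python3 - <<'E'
from h import *
print(env.state())
for n in ['scene','top','wrist']:
    p=env.grab_frame(n); save(p,n+'0'); w=cloud(p)
    print(n,p['fovy'],p['cx'],p['cy'],p['position'],p['orientation'])
    for l in ['saucer','chamber','press','lid','mug_mouth','coffee_jar','timer','teaspoon']:
        for fn in (env.search_frame,env.landmark_of):
            print(l,fn.__name__[:3],[(np.round(d['point']).tolist(),round(d['score'],2),np.round(w[min(399,int(d['point'][1])),min(639,int(d['point'][0]))]).tolist()) for d in fn(p,l)[:4]])
E
```

```text
pics
{'time_s': 0.0, 'qpos': array([ 7.18472346e+01,  1.83500268e+01,  8.97073808e+01, -1.24876730e-04,
        7.20443281e+01, -1.14504998e+00]), 'qvel': array([-0.05469865,  0.05596894,  0.00442848,  0.04390267, -0.00191117,
        0.11879644]), 'effort': array([ 4.73903549e-05, -4.12448001e+01, -2.31974941e+01,  7.26208510e-02,
        4.54417686e-02, -1.21231406e-04]), 'ee_pos': array([168.00424413, 549.32077128, 189.1299084 ]), 'ee_rot': array([-1.79898282e+02, -1.91433723e-03,  1.62992322e+02]), 'force': array([-0.40870745, -0.35642249,  0.05775681]), 'torque': array([ 0.021979  , -0.00223844, -0.0028169 ]), 'gripper_force': 0.0, 'gripper_width': 91.32578507699328}
scene 57.017428780390176 319.58403627780297 190.13742924757688 [ 116.13671256 -524.14385583  810.03503423] [-136.60840991    0.49678347  -45.5330958 ]
saucer cal [([230.0, 196.0], 0.86, [453.0, 189.0, 4.0])]
saucer cal [([228.0, 197.0], 0.96, [444.0, 192.0, 5.0])]
chamber cal [([359.0, 184.0], 0.9, [760.0, -51.0, 4.0]), ([320.0, 238.0], 0.77, [532.0, -108.0, 0.0]), ([294.0, 263.0], 0.74, [431.0, -113.0, 1.0]), ([337
[... 2032 characters left out ...]
0, -261.0, 85.0])]
coffee_jar cal [([410.0, 195.0], 0.56, [600.0, -253.0, 76.0])]
timer cal [([301.0, 190.0], 0.79, [619.0, 79.0, 49.0])]
timer cal [([300.0, 192.0], 0.85, [613.0, 85.0, 47.0])]
teaspoon cal [([431.0, 249.0], 0.61, [446.0, -323.0, 9.0])]
teaspoon cal [([437.0, 255.0], 0.74, [428.0, -342.0, 2.0])]
wrist 70.78983876866745 324.03711150163235 202.12496520251108 [ 94.73094238 572.51292003 386.65066933] [ 1.64284070e+02 -4.33311148e-03  7.30045706e+01]
saucer cal []
saucer cal []
chamber cal []
chamber cal []
press cal []
press cal []
lid cal []
lid cal []
mug_mouth cal []
mug_mouth cal []
coffee_jar cal []
coffee_jar cal []
timer cal []
timer cal []
teaspoon cal []
teaspoon cal []
```

View pics/scene0.png

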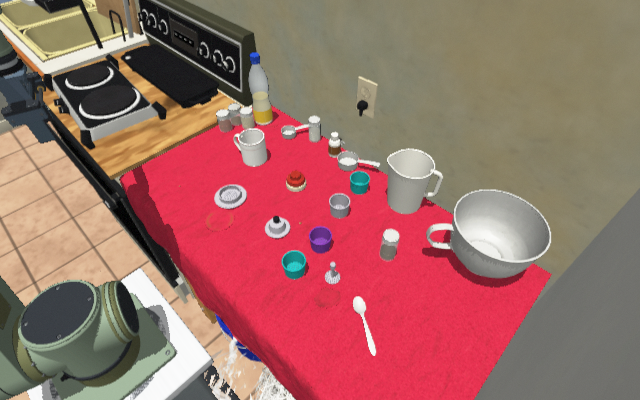

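View pics/top0.png

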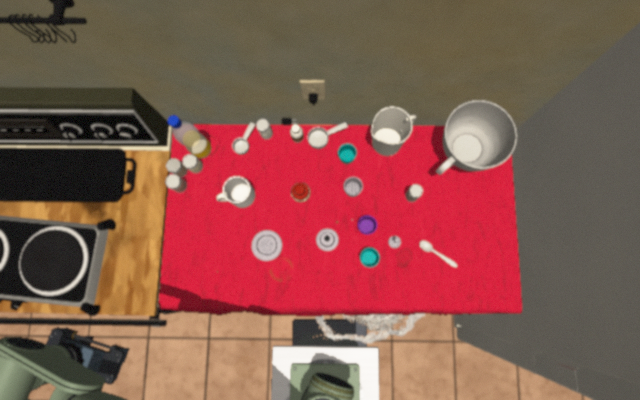

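Emit:
{"name": "move_arm", "arguments": {
  "plan": [
    [[2.6, -4.5, 2.0], 1.7, 0],
    [[2.6, -4.5, 2.0], 1.7, 0],
    [[2.6, -4.5, 2.0], 1.7, 0],
    [[2.6, -4.5, 2.0], 1.7, 0],
    [[2.6, -4.5, 2.0], 1.7, 0]
  ]
}}

```text
time_s: 3.05
ee_pos: [285.4, 346.2, 280.6]
ee_rot: [180.0, 0.0, 171.6]
force: [1.0, 0.2, 0.7]
gripper_width: 90.9
gripper_force: 0.0
```

Emit:
{"name": "move_arm", "arguments": {
  "plan": [
    [[2.6, -4.5, 0], 1.7, 0],
    [[2.6, -4.5, 0], 1.7, 0],
    [[2.6, -4.5, 0], 1.7, 0],
    [[2.6, -4.5, 0], 1.7, 0],
    [[2.6, -4.5, 0], 1.7, 0]
  ]
}}

```text
time_s: 3.55
ee_pos: [410.6, 129.5, 280.1]
ee_rot: [180.0, 0.1, -179.9]
force: [1.3, 0.3, -0.5]
gripper_width: 91.3
gripper_force: 0.0
```

```bash
cat > look.py <<'E'
from h import *
import sys
def look(name,labels,zs={}):
    p=env.grab_frame('wrist'); save(p,name); w=cloud(p); np.savez('pics/'+name+'.npz',w=w,im=p['frame'])
    print(np.round(p['position']),np.round(p['orientation'],1))
    for l in labels:
        for fn in (env.search_frame,env.landmark_of):
            print(l,fn.__name__[:3] if 0 else ('S' if fn==env.search_frame else 'L'),[(np.round(d['point']).tolist(),round(d['score'],2),np.round(onz(p,d['point'],zs.get(l,0))[:2]).tolist(),np.round(w[min(399,int(d['point'][1])),min(639,int(d['point'][0]))]).tolist()) for d in fn(p,l)[:4]])
    return p,w
E
python3 - <<'E'
from look import *
s=env.state(); print(s['time_s'],s['ee_pos'],s['ee_rot'],s['gripper_width'])
p,w=look('w1',['saucer','chamber','press','lid','mug_mouth'],{'mug_mouth':94})
E
```

```text
3.55 [410.57265835 129.51848334 280.13009506] [ 1.79966539e+02  6.23919512e-02 -1.79930019e+02] 91.254792896724
[334. 130. 477.] [164.2  -0.   90.1]
saucer S [([357.0, 194.0], 0.64, [453.0, 187.0], [449.0, 185.0, 9.0])]
saucer L []
chamber S [([174.0, 228.0], 0.73, [518.0, -141.0], [516.0, -140.0, 4.0]), ([158.0, 176.0], 0.59, [422.0, -155.0], [419.0, -151.0, 5.0])]
chamber L [([169.0, 173.0], 0.9, [417.0, -136.0], [414.0, -134.0, 6.0]), ([181.0, 226.0], 0.77, [512.0, -127.0], [496.0, -106.0, 41.0]), ([227.0, 332.0], 0.54, [741.0, -66.0], [721.0, -59.0, 22.0])]
press S [([127.0, 207.0], 0.92, [478.0, -218.0], [476.0, -214.0, 6.0]), ([248.0, 204.0], 0.48, [473.0, -4.0], [463.0, 3.0, 32.0]), ([357.0, 193.0], 0.29, [452.0, 187.0], [449.0, 186.0, 9.0])]
press L [([129.0, 203.0], 0.85, [470.0, -213.0], [467.0, -209.0, 6.0]), ([418.0, 307.0], 0.66, [681.0, 315.0], [420.0, 176.0, 358.0]), ([250.0, 202.0], 0.6, [469.0, 0.0], [459.0, 8.0, 32.0])]
lid S [([250.0, 205.0], 0.71, [474.0, -1.0], [nan, nan, nan]), ([357.0, 196.0], 0.34, [457.0, 188.0], [453.0, 186.0, 11.0])]
lid L [([250.0, 203.0], 0.55, [470.0, -0.0], [461.0, 8.0, 32.0])]
mug_mouth S [([401.0, 305.0], 0.77, [610.0, 251.0], [649.0, 268.0, 37.0]), ([248.0, 203.0], 0.36, [443.0, 22.0], [459.0, 4.0, 34.0])]
mug_mouth L [([418.0, 308.0], 0.88, [615.0, 278.0], [421.0, 176.0, 358.0])]
```

View pics/w1.png

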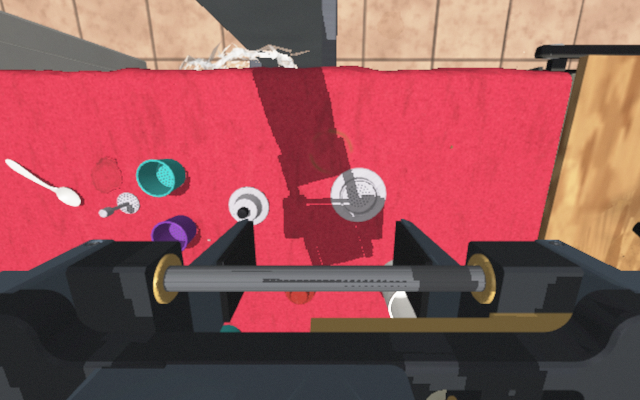

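Emit:
{"name": "move_arm", "arguments": {
  "plan": [
    [[4.5, 0.5, 0], 0, 0],
    [[4.5, 0.5, 0], 0, 0],
    [[4.5, 0.5, 0], 0, 0],
    [[4.5, 0.5, 0], 0, 0],
    [[4.5, 0.5, 0], 0, 0]
  ]
}}

```text
time_s: 4.6
ee_pos: [636.4, 157.6, 279.6]
ee_rot: [180.0, -0.0, -179.9]
force: [0.3, 0.7, 1.2]
gripper_width: 91.1
gripper_force: 0.0
```

```bash

python3 - <<'E'
from look import *
s=env.state(); print(s['time_s'],s['ee_pos'],s['ee_rot'],s['gripper_width'])
p,w=look('w2',['saucer','chamber','lid','mug_mouth'],{'mug_mouth':94})
E
```

```text
4.6 [636.37128667 157.59720608 279.60392105] [ 1.79992508e+02 -3.20433229e-03 -1.79921333e+02] 91.10326892175154
[560. 158. 476.] [164.3   0.   90.1]
saucer S [([342.0, 50.0], 0.76, [452.0, 186.0], [453.0, 184.0, 8.0])]
saucer L [([342.0, 48.0], 0.9, [450.0, 186.0], [451.0, 184.0, 10.0])]
chamber S [([130.0, 89.0], 0.9, [509.0, -149.0], [509.0, -146.0, 5.0]), ([118.0, 18.0], 0.87, [410.0, -148.0], [410.0, -145.0, 5.0]), ([174.0, 174.0], 0.58, [643.0, -98.0], [641.0, -95.0, 6.0]), ([195.0, 234.0], 0.57, [753.0, -77.0], [751.0, -76.0, 4.0])]
chamber L [([200.0, 228.0], 0.97, [742.0, -66.0], [724.0, -45.0, 43.0]), ([183.0, 170.0], 0.89, [637.0, -83.0], [636.0, -81.0, 5.0]), ([143.0, 95.0], 0.82, [517.0, -130.0], [518.0, -127.0, 4.0]), ([130.0, 23.0], 0.65, [416.0, -132.0], [430.0, -103.0, 49.0])]
lid S [([219.0, 61.0], 0.63, [467.0, -4.0], [473.0, 7.0, 33.0])]
lid L [([221.0, 61.0], 0.77, [468.0, -1.0], [474.0, 9.0, 32.0])]
mug_mouth S []
mug_mouth L [([410.0, 165.0], 0.71, [614.0, 275.0], [625.0, 300.0, 11.0])]
```

View pics/w2.png

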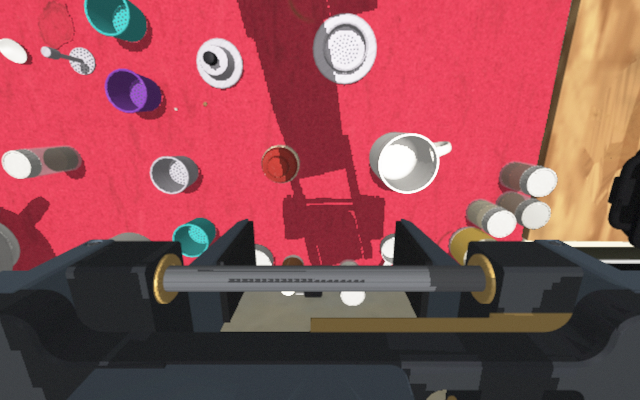

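```bash
cat > fit.py <<'E'
import numpy as np
from scipy.optimize import least_squares
def circ(P):
    P=P[:,:2]; c=least_squares(lambda q:np.hypot(*(P-q[:2]).T)-q[2],[*np.median(P,0),30],loss='soft_l1',f_scale=1.5).x
    return c
def band(w,c,r,z0,z1):
    m=(np.hypot(w[...,0]-c[0],w[...,1]-c[1])<r)&(w[...,2]>z0)&(w[...,2]<z1); return w[m]
E
python3 - <<'E'
from fit import *
for n in ('w1','w2'):
    w=np.load(f'pics/{n}.npz')['w']; print(n)
    for l,c,r,zs in [('saucer',(452,187),60,[(3,12),(16,26)]),('chamber',(637,-83),45,[(38,52)]),('lid',(468,-1),50,[(3,11),(34,56)]),('mug',(614,275),48,[(88,100)]),('press',(470,-213),40,[(1,8),(40,66)])]:
        for z in zs:
            P=band(w,c,r,*z)
            if len(P)<15: continue
            print(l,z,len(P),np.round(P.mean(0),1),'circ',np.round(circ(P),1),'box',np.round((P[:,:2].min(0)+P[:,:2].max(0))/2,1),np.round(np.ptp(P[:,:2],axis=0),1))
        H=band(w,c,r,-5,130)[:,2]; 
        if len(H)>50: print(l,'hist',[(int(a),int(b)) for a,b in zip(np.arange(-4,110,4),np.histogram(H,np.arange(-4,114,4))[0]) if b>8])
E
```

```text
w1
saucer (3, 12) 2481 [448.9 185.1   8.6] circ [450.1 185.2  38.4] box [451.9 187.2] [119.4 118.2]
saucer (16, 26) 285 [454.7 188.7  23.2] circ [453.  188.4  30.7] box [453.6 188.1] [63.9 63.3]
saucer hist [(0, 1076), (4, 225), (8, 1959), (12, 52), (16, 50), (20, 55), (24, 212)]
lid (3, 11) 809 [462.7   7.5   7.1] circ [472.8   1.1  34.1] box [468.4  -1.4] [98.4 98.1]
lid (34, 56) 112 [472.    0.8  49.6] circ [472.4   0.5   6.3] box [477.3  -2.3] [24.8 29.8]
lid hist [(0, 1096), (4, 76), (8, 538), (12, 51), (16, 38), (20, 38), (24, 37), (28, 136), (32, 203), (44, 11), (48, 39), (52, 48)]
mug (88, 100) 102 [605.1 236.1  94.3] circ [610.9 265.2  32.8] box [610.2 238.6] [50.4 14.4]
mug hist [(0, 54), (8, 21), (12, 38), (16, 27), (20, 20), (24, 23), (28, 21), (32, 24), (36, 27), (40, 26), (44, 30), (48, 34), (52, 25), (56, 38), (60, 38), (64, 39), (68, 39), (72, 30), (76, 19), (80, 19), (84, 17), (88, 21), (92, 55), (96, 26)]
press (1, 8) 1459 [ 468.5 -211.3    3.7] circ [ 470.  -214.2   28.3] box [ 469.5 -213. ] [78.7 79.9]
press (40, 66) 126 [ 468.1 -209.    58.2] circ [ 468.5 -210.5 
[... 1025 characters left out ...]
) 649 [613.4 275.4  94.4] circ [612.9 272.   39.1] box [613.5 272.6] [80.1 82.3]
mug hist [(0, 333), (4, 40), (8, 937), (12, 196), (16, 101), (20, 75), (24, 67), (28, 83), (32, 73), (36, 72), (40, 82), (44, 84), (48, 79), (52, 78), (56, 82), (60, 91), (64, 96), (68, 96), (72, 86), (76, 92), (80, 126), (84, 141), (88, 110), (92, 387), (96, 152)]
press (1, 8) 2160 [ 469.5 -211.4    3.4] circ [ 469.1 -214.4   28.4] box [ 469.7 -212.8] [78.4 79.4]
press (40, 66) 201 [ 470.  -208.8   58.2] circ [ 469.6 -210.6    5.3] box [ 469.4 -211.1] [14.2 14. ]
press hist [(0, 1587), (4, 631), (8, 9), (12, 11), (16, 10), (24, 12), (28, 13), (32, 10), (36, 12), (48, 21), (52, 31), (56, 30), (60, 96), (64, 13)]
```

Emit:
{"name": "move_arm", "arguments": {
  "plan": [
    [[-4.5, 0.8, -3.0], 0, 0],
    [[-4.5, 0.8, -4.0], 0, 0],
    [[-4.5, 0.8, -4.0], 0, 0],
    [[-4.5, 0.6, -4.0], 0, 0],
    [[0, 0, -4.0], 0, 0]
  ]
}}

```text
time_s: 5.55
ee_pos: [477.8, 182.0, 114.3]
ee_rot: [179.9, 0.0, -179.9]
force: [2.1, -0.5, -1.2]
gripper_width: 91.3
gripper_force: 0.0
```

Emit:
{"name": "move_arm", "arguments": {
  "plan": [
    [[0, 0, 0], 0, 0],
    [[0, 0, 0], 0, 0]
  ]
}}

```text
time_s: 5.75
ee_pos: [483.1, 182.0, 114.8]
ee_rot: [180.0, 0.1, -180.0]
force: [1.4, -0.0, 1.3]
gripper_width: 91.0
gripper_force: 0.0
```

Emit:
{"name": "move_arm", "arguments": {
  "plan": [
    [[-1.5, 0.3, -2.0], 0, 0],
    [[-1.5, 0.3, -2.0], 0, 0],
    [[0, 0, -1.0], 0, 0],
    [[0, 0, 0], 0, 0],
    [[0, 0, 0], 0, 0]
  ]
}}

```text
time_s: 6.25
ee_pos: [454.9, 188.3, 64.9]
ee_rot: [179.9, 0.2, 180.0]
force: [0.0, 0.1, -0.8]
gripper_width: 91.2
gripper_force: 0.0
```

```bash

python3 - <<'E'
from look import *
from fit import *
s=env.state(); print(s['time_s'],s['ee_pos'],s['ee_rot'],s['gripper_width'])
p,w=look('w3',[])
for z in [(5,12),(16,27)]:
    P=band(w,(453,188),55,*z); print(len(P),circ(P))
E
```

```text
6.25 [454.94051865 188.29626227  64.9087144 ] [179.92591123   0.20596471 179.9726104 ] 91.1504828823816
[377. 189. 261.] [164.1  -0.   90. ]
6659 [446.80490947 188.12477904  33.17197603]
1116 [452.32670826 188.57696543  30.48610024]
```

View pics/w3.png

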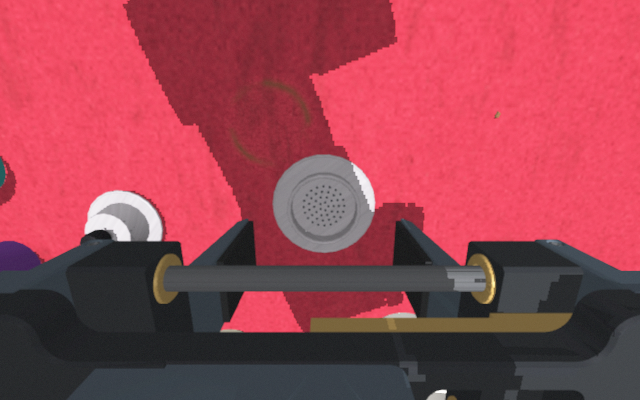

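Emit:
{"name": "move_arm", "arguments": {
  "plan": [
    [[-0.1, 0, -2.0], 0, 0],
    [[0, 0, -2.0], 0, 0],
    [[0, 0, -1.3], 0, 0],
    [[0, 0, 0], 0, 0.1],
    [[0, 0, 0], 0, 0.3]
  ],
  "squeeze": 20
}}

```text
time_s: 6.8
ee_pos: [452.8, 188.1, 11.3]
ee_rot: [180.0, 0.1, 180.0]
force: [-0.6, -0.1, 0.9]
gripper_width: 78.1
gripper_force: 0.0
```

Emit:
{"name": "move_arm", "arguments": {
  "plan": [
    [[0, 0, 0], 0, 0.5],
    [[0, 0, 0], 0, 0.5],
    [[0, 0, 0], 0, 0.5],
    [[0, 0, 0], 0, 0.5]
  ]
}}

```text
time_s: 7.2
ee_pos: [451.7, 187.9, 10.8]
ee_rot: [180.0, 0.0, 180.0]
force: [0.9, 0.1, 0.0]
gripper_width: 46.7
gripper_force: 0.0
```

```bash

python3 - <<'E'
from look import *
from fit import *
s=env.state(); print(s['time_s'],s['ee_pos'],s['gripper_width'],s['gripper_force'])
p,w=look('w4',[])
for z in [(5,12),(16,27)]:
    P=band(w,(453,188),55,*z); print(len(P),circ(P))
E
```

```text
7.2 [451.74653403 187.92700893  10.78837501] 46.73404681827105 0.0
[375. 188. 207.] [164.2   0.   90. ]
7595 [439.03659748 188.13594513  28.54633766]
846 [451.71967403 188.4947839   30.28594009]
```

View pics/w4.png

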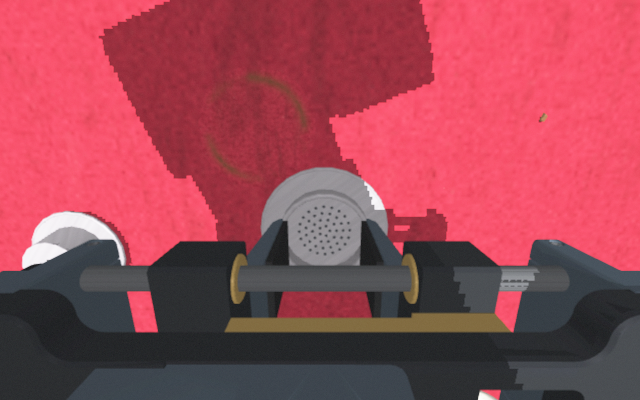

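```bash

python3 - <<'E'
from look import *
w=np.load('pics/w4.npz')['w']
for u in (262,270,276,280,284,288,292,365,372,380):
    print(u,[(v,*[None if np.isnan(a) else int(round(a)) for a in w[v,u]]) for v in (216,222,228,236,244,252,258)])
E
```

```text
262 [(216, 442, 142, 8), (222, 445, 143, 12), (228, 450, 142, 11), (236, 435, 154, 64), (244, 433, 157, 77), (252, 434, 159, 85), (258, 433, 160, 92)]
270 [(216, 442, 148, 8), (222, 446, 148, 9), (228, 434, 157, 54), (236, 434, 159, 65), (244, 434, 161, 76), (252, 436, 162, 82), (258, 435, 163, 89)]
276 [(216, 441, 153, 10), (222, 434, 159, 43), (228, 434, 160, 53), (236, 436, 161, 61), (244, 435, 163, 73), (252, 435, 165, 82), (258, 439, 165, 82)]
280 [(216, 441, 156, 10), (222, 434, 161, 42), (228, 436, 162, 49), (236, 436, 164, 61), (244, 436, 165, 71), (252, 441, 165, 72), (258, 443, 165, 73)]
284 [(216, 437, 161, 24), (222, 435, 163, 40), (228, 436, 164, 49), (236, 439, 165, 55), (244, 443, 165, 56), (252, 447, 165, 58), (258, 451, 165, 59)]
288 [(216, 437, 163, 24), (222, 446, 161, 10), (228, 451, 161, 9), (236, 445, 165, 39), (244, 450, 165, 39), (252, 455, 165, 41), (258, 459, 165, 43)]
292 [(216, 441, 165, 10), (222, None, None, None), (228, 451, 164, 8), (236, 457, 164, 10), (244, 464, 164, 10), (252, 469, 164, 13), (258, 471, 165, 19)]
365 [(216, 436, 216, 25), (222, 435, 214, 39), (228, 435, 213, 50), (236, 438, 212, 55), (244, 443, 212, 56), (252, 447, 212, 58), (258, 451, 212, 58)]
372 [(216, 441, 224, 11), (222, 434, 218, 43), (228, 434, 216, 54), (236, 435, 215, 62), (244, 435, 213, 73), (252, 437, 212, 79), (258, 439, 212, 81)]
380 [(216, 441, 230, 10), (222, 446, 230, 9), (228, 434, 221, 53), (236, 434, 219, 66), (244, 434, 217, 76), (252, 435, 215, 83), (258, 435, 214, 88)]
```

```bash

python3 - <<'E'
import numpy as np
for n,t in (('w3',(455,188,65)),('w2',(636,158,280)),('w1',(411,130,280)),('w4',(452,188,11))):
    w=np.load(f'pics/{n}.npz')['w']-np.array(t)
    m=(abs(w[...,0])<18)&(abs(w[...,1])<62)&(abs(w[...,1])>15)&(w[...,2]>-30+0*t[2])&(w[...,2]<80)
    if t[2]<60: m&=w[...,2]>20
    P=w[m]; print(n,len(P),np.percentile(P[:,2],[0,1,5,20,50]),P[:,0].min(),P[:,1].min(),P[:,1].max())
E
```

```text
w3 2982 [25.31246246 26.60170696 29.14912434 38.31366947 56.49282269] -17.99991121408374 -57.80172065968168 59.08712821158247
w2 3693 [24.75932688 26.34425461 29.53180307 39.92926697 58.70161296] -17.99788153268787 -57.961695173950176 58.32779709267237
w1 2713 [25.46439901 26.5936017  29.20079823 38.23126354 56.329964  ] -17.998987498095005 -57.989759326533786 57.59599735205592
w4 1890 [25.17504462 26.38790132 29.47488572 39.0934833  57.39388141] -17.999892350929827 -35.52128745753561 36.63949535799276
```

Emit:
{"name": "move_arm", "arguments": {
  "plan": [
    [[0, 0, 0], 0, 0],
    [[0, 0, 0], 0, 0],
    [[0, 0, 0], 0, 0],
    [[0, 0, 0], 0, 0]
  ]
}}

```text
time_s: 7.65
ee_pos: [451.5, 187.8, 10.4]
ee_rot: [180.0, -0.0, 180.0]
force: [0.2, 0.5, 0.3]
gripper_width: 75.2
gripper_force: 0.0
```

```bash

python3 - <<'E'
from h import *
print(env.tcp_to_grasp, [a for a in dir(env) if a[0]!='_'])
s=env.state(); print(s['time_s'],s['ee_pos'],s['gripper_width'],s['qpos'])
E
```

```text
18.8 ['Unreachable', 'grab_frame', 'job_done', 'landmark_of', 'search_frame', 'state', 'tcp_to_grasp']
7.65 [451.50870091 187.83701454  10.37624062] 75.21878880009768 [ 2.12374279e+01  2.18188351e+01  1.14647014e+02  6.68869093e-03
  4.35380840e+01 -6.87647399e+01]
```

Emit:
{"name": "move_arm", "arguments": {
  "plan": [
    [[0, 0, 0], 0, 0],
    [[0.1, 0, -0.7], 0, 0],
    [[0, 0, -0.7], 0, 0],
    [[0, 0, 0], 0, 0]
  ]
}}

```text
time_s: 8.05
ee_pos: [451.5, 187.4, -4.9]
ee_rot: [-180.0, -0.1, 180.0]
force: [-0.4, 0.6, 0.2]
gripper_width: 91.3
gripper_force: 0.0
```

Emit:
{"name": "move_arm", "arguments": {
  "plan": [
    [[0, 0, -0.5], 0, 0],
    [[0, 0, -0.3], 0, 0],
    [[0, 0, 0], 0, 0.2],
    [[0, 0, 0], 0, 0.3],
    [[0, 0, 0], 0, 0.4]
  ]
}}

```text
time_s: 8.55
ee_pos: [452.7, 187.9, -11.4]
ee_rot: [180.0, 0.0, 180.0]
force: [-0.4, -1.4, -0.1]
gripper_width: 70.2
gripper_force: 0.0
```

Emit:
{"name": "move_arm", "arguments": {
  "plan": [
    [[0, 0, 0], 0, 0.5],
    [[0, 0, 0], 0, 0.5],
    [[0, 0, 0], 0, 0.5],
    [[0, 0, 0], 0, 0.5]
  ]
}}

```text
time_s: 8.95
ee_pos: [452.7, 187.9, -11.4]
ee_rot: [180.0, 0.0, 180.0]
force: [0.3, 0.3, 2.4]
gripper_width: 63.3
gripper_force: 20.0
```

Emit:
{"name": "move_arm", "arguments": {
  "plan": [
    [[0, 0, 1.0], 0, 0.5],
    [[0, 0, 2.5], 0, 0.5],
    [[0, 0, 3.5], 0, 0.5],
    [[0, 0, 3.5], 0, 0.5],
    [[0, 0, 3.5], 0, 0.5]
  ]
}}

```text
time_s: 9.45
ee_pos: [452.1, 187.7, 130.2]
ee_rot: [180.0, -0.0, 180.0]
force: [0.9, -0.3, -0.1]
gripper_width: 63.4
gripper_force: 20.0
```

Emit:
{"name": "move_arm", "arguments": {
  "plan": [
    [[1.5, 0.8, 0], 0, 0.5],
    [[3, 1.6, 0], 0, 0.5],
    [[3, 1.6, 0], 0, 0.5],
    [[3, 1.6, 0], 0, 0.5],
    [[2, 1, 0], 0, 0.5]
  ]
}}

```text
time_s: 9.95
ee_pos: [579.2, 254.8, 128.7]
ee_rot: [180.0, 0.0, -180.0]
force: [0.1, -0.1, -1.2]
gripper_width: 63.3
gripper_force: 20.0
```

Emit:
{"name": "move_arm", "arguments": {
  "plan": [
    [[1.5, 0.8, 0], 0, 0.5],
    [[0.9, 0.4, 0], 0, 0.5],
    [[0, 0, 0], 0, 0.5],
    [[0, 0, 0], 0, 0.5]
  ]
}}

```text
time_s: 10.35
ee_pos: [600.7, 265.4, 128.4]
ee_rot: [-180.0, -0.1, 180.0]
force: [-0.4, -0.2, -1.3]
gripper_width: 62.9
gripper_force: 20.0
```

```bash

python3 - <<'E'
from look import *
from fit import *
s=env.state(); print(s['time_s'],s['ee_pos'],s['gripper_width'],s['gripper_force'])
p,w=look('w5',[])
for c,r,z in [((613,272),45,(88,100)),((613,272),50,(152,163)),((613,272),50,(138,150))]:
    P=band(w,c,r,*z); print(len(P),P.mean(0),circ(P) if len(P)>10 else '')
p=env.grab_frame('top'); w=cloud(p)
for c,r,z in [((613,272),45,(88,100)),((613,272),50,(138,150))]:
    P=band(w,c,r,*z); print(len(P),P.mean(0),circ(P) if len(P)>10 else '')
E
```

```text
10.35 [600.66938018 265.39028291 128.36555427] 62.9248610091183 19.99975349055603
[524. 266. 325.] [1.644e+02 1.000e-01 9.000e+01]
0 [nan nan nan] 
698 [586.23363417 267.90451972 157.57326008] [598.78732427 266.31721014  30.62969787]
5493 [595.84891192 268.99360441 149.18360514] [591.50819161 269.71642176  23.94530982]
0 [nan nan nan] 
3 [574.84083541 241.47351478 146.78586908] <stdin>:6: RuntimeWarning: Mean of empty slice.
  ret = um.true_divide(
<stdin>:9: RuntimeWarning: Mean of empty slice.
```

View pics/w5.png

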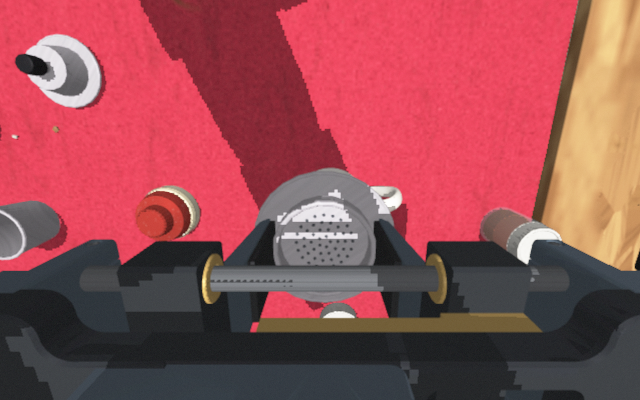

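Emit:
{"name": "move_arm", "arguments": {
  "plan": [
    [[0.7, 0.3, 0], 0, 0.5],
    [[0.7, 0.3, -1.5], 0, 0.5],
    [[0, 0, -1.5], 0, 0.5],
    [[0, 0, -1], 0, 0.5],
    [[0, 0, 0], 0, 0.5]
  ]
}}

```text
time_s: 10.95
ee_pos: [614.3, 271.3, 85.7]
ee_rot: [-179.9, -0.2, 180.0]
force: [-1.1, -0.8, -1.5]
gripper_width: 63.2
gripper_force: 20.0
```

Emit:
{"name": "move_arm", "arguments": {
  "plan": [
    [[0, 0, -0.3], 0, 0.5],
    [[0, 0, -0.2], 0, 0.5],
    [[0, 0, 0], 0, 0.5]
  ]
}}

```text
time_s: 11.25
ee_pos: [615.7, 271.9, 83.7]
ee_rot: [180.0, 0.0, 180.0]
force: [-0.2, -0.4, -1.7]
gripper_width: 63.2
gripper_force: 20.0
```

Emit:
{"name": "move_arm", "arguments": {
  "plan": [
    [[0, 0, -0.2], 0, 0.5],
    [[0, 0, -0.1], 0, 0.5],
    [[0, 0, 0], 0, 0.5]
  ]
}}

```text
time_s: 11.55
ee_pos: [615.5, 271.8, 80.4]
ee_rot: [180.0, -0.0, 180.0]
force: [-0.2, -0.2, -1.1]
gripper_width: 62.9
gripper_force: 20.0
```

Emit:
{"name": "move_arm", "arguments": {
  "plan": [
    [[0, 0, -0.1], 0, 0.5],
    [[0, 0, -0.1], 0, 0.5],
    [[0, 0, 0], 0, 0.5]
  ]
}}

```text
time_s: 11.85
ee_pos: [615.4, 271.8, 78.2]
ee_rot: [-180.0, -0.0, 180.0]
force: [0.3, 0.3, -1.2]
gripper_width: 63.1
gripper_force: 20.0
```

Emit:
{"name": "move_arm", "arguments": {
  "plan": [
    [[0, 0, -0.1], 0, 0.5],
    [[0, 0, 0], 0, 0.5]
  ]
}}

```text
time_s: 12.05
ee_pos: [615.6, 271.9, 77.6]
ee_rot: [180.0, 0.0, 180.0]
force: [0.4, -0.7, 0.7]
gripper_width: 63.1
gripper_force: 20.0
```

```bash

python3 - <<'E'
from look import *
from fit import *
p,w=look('w6',[])
for z in [(88,94),(97,106),(108,118)]:
    P=band(w,(614,272),55,*z)
    if len(P)>20: print(z,len(P),P.mean(0),circ(P))
s=env.state(); print(s['time_s'],s['ee_pos'],s['force'])
E
```

```text
[539. 272. 274.] [164.3   0.   90. ]
(97, 106) 8696 [603.52128677 272.48180618  98.80912108] [601.36495052 272.53789578  27.28665167]
(108, 118) 1672 [604.36969374 272.39337065 113.46424714] [615.24358072 272.47987316  31.10545779]
12.1 [615.63548561 271.86910089  77.62391239] [-1.0179266 -0.3246254  1.090873 ]
```

View pics/w6.png

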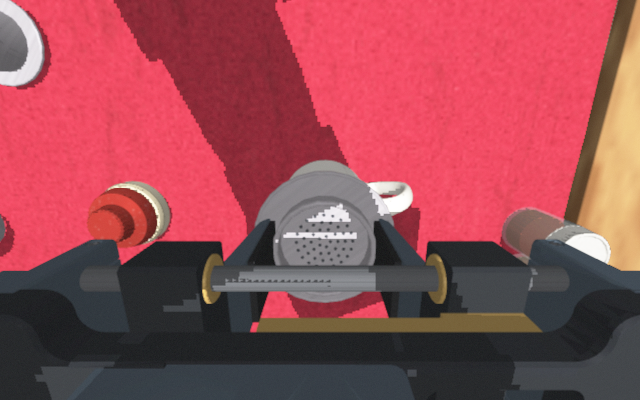

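Emit:
{"name": "move_arm", "arguments": {
  "plan": [
    [[0, 0, -0.1], 0, 0.5],
    [[0, 0, 0], 0, 0.5]
  ],
  "squeeze": 5
}}

```text
time_s: 12.3
ee_pos: [615.7, 271.9, 77.4]
ee_rot: [180.0, 0.1, -180.0]
force: [-1.1, -0.3, 4.3]
gripper_width: 63.8
gripper_force: 5.0
```

Emit:
{"name": "move_arm", "arguments": {
  "plan": [
    [[0, 0, 0], 0, 0.25],
    [[0, 0, 0], 0, 0.2],
    [[0, 0, 0], 0, 0.1],
    [[0, 0, 0], 0, 0.1]
  ]
}}

```text
time_s: 12.7
ee_pos: [615.5, 271.8, 76.1]
ee_rot: [-180.0, -0.0, 180.0]
force: [-0.5, 0.2, -0.1]
gripper_width: 81.9
gripper_force: 0.0
```

```bash

python3 - <<'E'
from look import *
from fit import *
p,w=look('w7',[])
for z in [(88,94),(97,106),(108,118)]:
    P=band(w,(614,272),55,*z)
    if len(P)>20: print(z,len(P),P.mean(0),circ(P))
P=band(w,(614,272),46,94,106); A=np.c_[P[:,:2]-[614,272],np.ones(len(P))]; print(np.linalg.lstsq(A,P[:,2],rcond=None)[0])
E
```

```text
[539. 272. 273.] [164.3   0.   90. ]
(97, 106) 9851 [604.769712   272.61387597  98.80670395] [602.74447643 272.56232735  28.87456086]
(108, 118) 1935 [606.47222976 272.4169901  113.28975772] [615.40864598 272.47528089  31.5083829 ]
[6.22813862e-03 2.54704372e-03 9.88458213e+01]
```

Emit:
{"name": "move_arm", "arguments": {
  "plan": [
    [[0, 0, 1], 0, 0.05],
    [[0, 0, 2.5], 0, 0],
    [[0, 0, 3], 0, 0],
    [[0, 0, 2], 0, 0],
    [[0, -2, 0], 0, 0]
  ]
}}

```text
time_s: 13.25
ee_pos: [617.6, 254.0, 165.7]
ee_rot: [179.8, 0.4, -179.9]
force: [0.3, -0.1, -0.7]
gripper_width: 91.2
gripper_force: 0.0
```

Emit:
{"name": "move_arm", "arguments": {
  "plan": [
    [[0.2, -3.6, 0], 0, 0],
    [[0.3, -3.6, 0], 0, 0],
    [[0.3, -3.6, 0], 0, 0],
    [[0.3, -3.6, 0], 0, 0],
    [[0.3, -3.6, 0], 0, 0]
  ]
}}

```text
time_s: 13.75
ee_pos: [628.4, 69.0, 160.5]
ee_rot: [-180.0, -0.1, 180.0]
force: [0.0, 0.3, 0.6]
gripper_width: 91.6
gripper_force: 0.0
```

Emit:
{"name": "move_arm", "arguments": {
  "plan": [
    [[0.2, -3.6, -0.5], 0, 0],
    [[0.2, -3.6, -1], 0, 0],
    [[0.2, -3.6, -1], 0, 0],
    [[0.2, -3, -1], 0, 0],
    [[0, -1, 0], 0, 0]
  ]
}}

```text
time_s: 14.25
ee_pos: [635.2, -80.0, 123.9]
ee_rot: [-180.0, -0.3, 179.8]
force: [-0.4, 0.3, -0.1]
gripper_width: 91.2
gripper_force: 0.0
```

```bash

python3 - <<'E'
from look import *
from fit import *
s=env.state(); print(s['time_s'],s['ee_pos'],s['gripper_width'])
p,w=look('w8',[])
P=band(w,(637,-80),45,43,52); print(len(P),P.mean(0),circ(P))
p=env.grab_frame('scene'); save(p,'s8')
E
```

```text
14.25 [635.22648949 -79.9907591  123.92253747] 91.17110793657734
[559. -79. 321.] [1.646e+02 1.000e-01 8.980e+01]
691 [638.54232174 -80.39193998  47.85121306] [636.6388814  -80.48619666  27.58715359]
```

Emit:
{"name": "move_arm", "arguments": {
  "plan": [
    [[0.1, 0, -3], 0, 0],
    [[0, 0, -3], 0, 0],
    [[0, 0, -3], 0, 0],
    [[0, 0, -2], 0, 0],
    [[0, 0, 0], 0, 0]
  ]
}}

```text
time_s: 14.85
ee_pos: [636.1, -74.4, 13.7]
ee_rot: [179.9, -0.4, -179.9]
force: [-0.3, 0.5, -0.1]
gripper_width: 91.0
gripper_force: 0.0
```

Emit:
{"name": "move_arm", "arguments": {
  "plan": [
    [[0, 0, 0], 0, 0]
  ]
}}

```text
time_s: 14.95
ee_pos: [638.9, -75.1, 17.1]
ee_rot: [180.0, 0.0, -179.9]
force: [0.5, -0.6, -0.6]
gripper_width: 91.2
gripper_force: 0.0
```

Emit:
{"name": "move_arm", "arguments": {
  "plan": [
    [[-0.1, -0.5, -0.8], 0, 0],
    [[0, 0, -0.9], 0, 0],
    [[0, 0, 0], 0, 0],
    [[0, 0, 0], 0, 0.2]
  ]
}}

```text
time_s: 15.35
ee_pos: [637.4, -81.3, -0.6]
ee_rot: [180.0, -0.0, 180.0]
force: [0.2, -0.5, 0.8]
gripper_width: 85.9
gripper_force: 0.0
```

Emit:
{"name": "move_arm", "arguments": {
  "plan": [
    [[0, 0, 0], 0, 0.35],
    [[0, 0, 0], 0, 0.45],
    [[0, 0, 0], 0, 0.55],
    [[0, 0, 0], 0, 0.55],
    [[0, 0, 0], 0, 0.55]
  ],
  "squeeze": 20
}}

```text
time_s: 15.85
ee_pos: [637.7, -81.2, -0.4]
ee_rot: [180.0, 0.0, -180.0]
force: [-0.3, -0.7, 0.5]
gripper_width: 56.6
gripper_force: 20.0
```

Emit:
{"name": "move_arm", "arguments": {
  "plan": [
    [[0, 0, 1], 0, 0.55],
    [[0, 0, 3], 0, 0.55],
    [[0, 0, 4], 0, 0.55],
    [[0, 0, 4], 0, 0.55],
    [[0, 0, 3], 0, 0.55]
  ]
}}

```text
time_s: 16.35
ee_pos: [638.2, -81.2, 152.9]
ee_rot: [-180.0, 0.2, 180.0]
force: [0.2, 0.1, -0.8]
gripper_width: 56.0
gripper_force: 20.0
```

Emit:
{"name": "move_arm", "arguments": {
  "plan": [
    [[0, 2, 0], 0, 0.55],
    [[-0.2, 3.6, 0], 0, 0.55],
    [[-0.2, 3.6, 0], 0, 0.55],
    [[-0.2, 3.6, 0], 0, 0.55],
    [[-0.2, 3.6, 0], 0, 0.55]
  ]
}}

```text
time_s: 16.85
ee_pos: [629.2, 84.1, 150.1]
ee_rot: [180.0, 0.0, 180.0]
force: [1.2, 0.8, -0.8]
gripper_width: 56.6
gripper_force: 20.0
```

Emit:
{"name": "move_arm", "arguments": {
  "plan": [
    [[-0.3, 3.6, 0], 0, 0.55],
    [[-0.3, 3.6, 0], 0, 0.55],
    [[-0.3, 3.6, 0], 0, 0.55],
    [[-0.3, 3.6, 0], 0, 0.55],
    [[-0.2, 2, 0], 0, 0.55]
  ]
}}

```text
time_s: 17.35
ee_pos: [614.9, 249.5, 149.9]
ee_rot: [179.9, 0.0, -179.9]
force: [0.4, -0.6, 0.4]
gripper_width: 56.2
gripper_force: 20.0
```

Emit:
{"name": "move_arm", "arguments": {
  "plan": [
    [[0, 0, 0], 0, 0.55],
    [[0, 0, 0], 0, 0.55]
  ]
}}

```text
time_s: 17.55
ee_pos: [615.5, 246.2, 149.5]
ee_rot: [-179.9, -0.0, -180.0]
force: [0.0, -1.2, -0.7]
gripper_width: 56.3
gripper_force: 20.0
```

```bash

python3 - <<'E'
from look import *
from fit import *
s=env.state(); print(s['time_s'],s['ee_pos'],s['ee_rot'],s['gripper_width'])
p,w=look('w9',[]); t=s['ee_pos']
P=band(w,t[:2],45,t[2]+43,t[2]+52); print(len(P),P.mean(0),circ(P))
for z in [(94,102),(108,118)]:
    P=band(w,(615,272),55,*z); print(len(P),P.mean(0),circ(P))
E
```

```text
17.55 [615.48315581 246.19442392 149.4900766 ] [-1.79938009e+02 -3.97410436e-03 -1.79972664e+02] 56.28217228186421
[539. 247. 346.] [1.643e+02 1.000e-01 9.000e+01]
1862 [610.23013468 246.88955609 197.55332484] [613.76091235 246.87579012  27.93452866]
3916 [597.55116414 279.03680328  98.56167148] [598.92910829 275.92673905  26.65372491]
484 [596.43768788 280.19821253 113.33730475] [615.44318685 272.29975495  30.6343152 ]
```

View pics/w9.png

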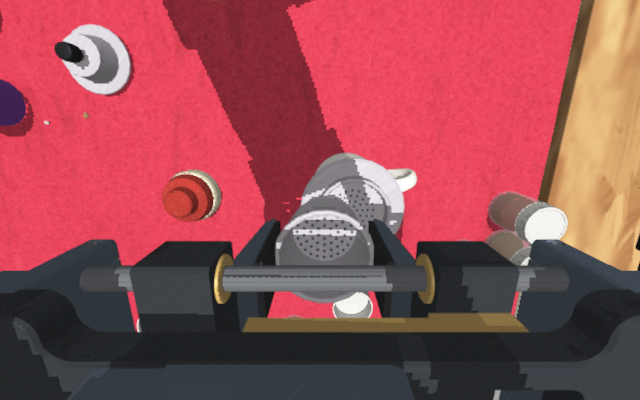

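Emit:
{"name": "move_arm", "arguments": {
  "plan": [
    [[0.1, 1.3, 0], 0, 0.55],
    [[0, 1.25, 0], 0, 0.55],
    [[0, 0, -2], 0, 0.55],
    [[0, 0, -1.5], 0, 0.55],
    [[0, 0, 0], 0, 0.55]
  ]
}}

```text
time_s: 18.1
ee_pos: [615.1, 272.2, 112.0]
ee_rot: [-179.9, -0.3, 180.0]
force: [-0.2, 0.0, -1.1]
gripper_width: 56.6
gripper_force: 20.0
```

Emit:
{"name": "move_arm", "arguments": {
  "plan": [
    [[0, 0, 0], 0, 0.55],
    [[0, 0, 0], 0, 0.55]
  ]
}}

```text
time_s: 18.3
ee_pos: [617.3, 272.8, 115.5]
ee_rot: [179.9, 0.1, 180.0]
force: [0.2, -0.0, -1.0]
gripper_width: 56.2
gripper_force: 20.0
```

```bash

python3 - <<'E'
from look import *
from fit import *
s=env.state(); print(s['time_s'],s['ee_pos'],s['ee_rot'],s['gripper_width'])
p,w=look('w10',[]); t=s['ee_pos']
P=band(w,t[:2],45,t[2]+43,t[2]+52); print(len(P),P.mean(0),circ(P))
for z in [(94,102),(108,115)]:
    P=band(w,(615,272),55,*z); print(len(P),P.mean(0),circ(P))
E
```

```text
18.3 [617.28818779 272.7536026  115.52875371] [1.79945141e+02 1.05050053e-01 1.79984849e+02] 56.204942862770935
[540. 273. 312.] [164.2  -0.   90. ]
1854 [611.83714678 273.23113578 163.63182933] [615.49253031 273.30386544  27.93310763]
3854 [591.05926464 272.4816195   98.51473026] [616.44728344 272.70728861  39.33725369]
660 [595.5954401  272.18629495 113.36984303] [615.34229276 272.56318329  30.65162382]
```

Emit:
{"name": "move_arm", "arguments": {
  "plan": [
    [[0, -0.05, -0.5], 0, 0.55],
    [[0, 0, -0.5], 0, 0.55],
    [[0, 0, -0.4], 0, 0.55],
    [[0, 0, 0], 0, 0.55],
    [[0, 0, 0], 0, 0.55]
  ]
}}

```text
time_s: 18.85
ee_pos: [616.4, 271.8, 100.2]
ee_rot: [-180.0, -0.0, 180.0]
force: [-0.6, -0.3, 0.3]
gripper_width: 56.4
gripper_force: 20.0
```

Emit:
{"name": "move_arm", "arguments": {
  "plan": [
    [[0, 0, -0.2], 0, 0.55],
    [[0, 0, -0.1], 0, 0.55],
    [[0, 0, 0], 0, 0.55]
  ]
}}

```text
time_s: 19.15
ee_pos: [616.4, 271.8, 97.3]
ee_rot: [180.0, -0.0, 180.0]
force: [-0.5, 0.0, -0.3]
gripper_width: 56.5
gripper_force: 20.0
```

Emit:
{"name": "move_arm", "arguments": {
  "plan": [
    [[0, 0, -0.1], 0, 0.55],
    [[0, 0, 0], 0, 0.55]
  ]
}}

```text
time_s: 19.35
ee_pos: [616.5, 271.8, 96.3]
ee_rot: [180.0, -0.0, 180.0]
force: [0.4, -0.3, -0.4]
gripper_width: 56.4
gripper_force: 20.0
```

Emit:
{"name": "move_arm", "arguments": {
  "plan": [
    [[0, 0, -0.1], 0, 0.55],
    [[0, 0, 0], 0, 0.55]
  ]
}}

```text
time_s: 19.55
ee_pos: [616.6, 271.9, 96.0]
ee_rot: [180.0, 0.0, 180.0]
force: [-0.1, -0.1, 2.3]
gripper_width: 56.2
gripper_force: 20.0
```

Contact (upward force). Release, then check.

Emit:
{"name": "move_arm", "arguments": {
  "plan": [
    [[0, 0, 0], 0, 0.5],
    [[0, 0, 0], 0, 0.35],
    [[0, 0, 0], 0, 0.25],
    [[0, 0, 0], 0, 0.15],
    [[0, 0, 0], 0, 0.1]
  ],
  "squeeze": 5
}}

```text
time_s: 20.05
ee_pos: [616.5, 271.8, 95.2]
ee_rot: [-180.0, -0.0, 180.0]
force: [-0.3, 0.9, -0.1]
gripper_width: 80.1
gripper_force: 0.0
```

```bash

python3 - <<'E'
from look import *
from fit import *
s=env.state(); print(s['time_s'],s['ee_pos'],s['gripper_width'])
p,w=look('w11',[])
for z in [(139,152),(94,102),(108,116)]:
    P=band(w,(615,272),55,*z); print(z,len(P),P.mean(0),circ(P))
P=band(w,(615,272),20,90,125); A=np.c_[P[:,:2]-[615,272],np.ones(len(P))]; print(len(P),np.linalg.lstsq(A,P[:,2],rcond=None)[0])
P=band(w,(615,272),33,142,152); A=np.c_[P[:,:2]-[615,272],np.ones(len(P))]; print(len(P),np.linalg.lstsq(A,P[:,2],rcond=None)[0])
E
```

```text
20.05 [616.47519013 271.80591898  95.15821823] 80.09691143468586
[540. 272. 292.] [164.3   0.   90. ]
(139, 152) 2367 [610.96631024 272.37199715 144.61896977] [614.57311107 272.35348325  28.63981334]
(94, 102) 6243 [601.12839664 272.59029416  99.24873596] [602.06371851 272.71533906  30.77240161]
(108, 116) 1226 [603.43537439 272.28246915 112.8483472 ] [611.46679698 272.53972077  27.1803838 ]
1749 [2.05043218e-03 3.51351688e-03 1.01602992e+02]
1481 [-3.53814366e-03  1.78393638e-03  1.44572007e+02]
```

View pics/w11.png

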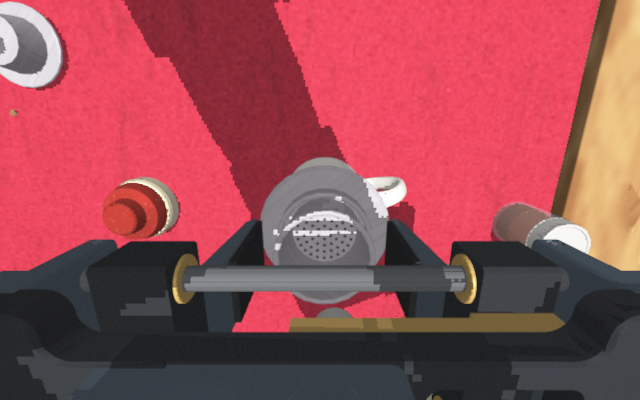

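Emit:
{"name": "move_arm", "arguments": {
  "plan": [
    [[0, 0, 1], 0, 0.05],
    [[0, 0, 2.5], 0, 0],
    [[0, 0, 3], 0, 0],
    [[0, 0, 2.5], 0, 0],
    [[-0.5, -2, 0], 0, 0]
  ]
}}

```text
time_s: 20.6
ee_pos: [614.2, 254.4, 190.6]
ee_rot: [179.7, 0.5, -179.9]
force: [0.0, 0.4, 0.4]
gripper_width: 91.2
gripper_force: 0.0
```

Emit:
{"name": "move_arm", "arguments": {
  "plan": [
    [[-1.1, -3.6, 0], 0, 0],
    [[-1.1, -3.6, 0], 0, 0],
    [[-1.1, -3.6, 0], 0, 0],
    [[-1.1, -3.6, 0], 0, 0],
    [[-1.1, -3.6, 0], 0, 0]
  ]
}}

```text
time_s: 21.1
ee_pos: [556.2, 70.6, 186.4]
ee_rot: [180.0, 0.1, -180.0]
force: [0.6, -0.1, -0.0]
gripper_width: 91.4
gripper_force: 0.0
```

Emit:
{"name": "move_arm", "arguments": {
  "plan": [
    [[-1.1, -3.6, 0], 0, 0],
    [[-1.1, -3.6, 0], 0, 0],
    [[-1.1, -3.6, 0], 0, 0],
    [[-1.1, -3.6, 0], 0, 0],
    [[-1.1, -3.6, 0], 0, 0]
  ]
}}

```text
time_s: 21.6
ee_pos: [501.2, -109.6, 186.4]
ee_rot: [-180.0, 0.1, -180.0]
force: [-0.2, 0.2, -0.1]
gripper_width: 91.5
gripper_force: 0.0
```

Emit:
{"name": "move_arm", "arguments": {
  "plan": [
    [[-1, -3.6, -1], 0, 0],
    [[-1, -3, -1], 0, 0],
    [[-0.7, -1.8, -1], 0, 0],
    [[0, 0, 0], 0, 0.2],
    [[0, 0, 0], 0, 0.4]
  ]
}}

```text
time_s: 22.1
ee_pos: [474.8, -192.2, 156.1]
ee_rot: [180.0, 0.1, 179.9]
force: [-0.5, 1.0, -0.7]
gripper_width: 78.0
gripper_force: 0.0
```

```bash

python3 - <<'E'
from look import *
from fit import *
s=env.state(); print(s['time_s'],s['ee_pos'],s['ee_rot'],s['gripper_width'])
p,w=look('w12',[])
for z in [(4.0,8),(50,66),(60,66)]:
    P=band(w,(469.5,-211),22 if z[0]<10 else 15,*z); print(z,len(P),P.mean(0),circ(P),(P.min(0)+P.max(0))/2)
E
```

```text
22.1 [ 474.83211261 -192.17045127  156.07868411] [1.79982064e+02 5.58504738e-02 1.79933447e+02] 78.00859095430121
[ 398. -192.  353.] [164.2   0.   89.9]
(4.0, 8) 541 [ 465.92805716 -210.83758009    5.21914909] [ 470.12130868 -212.07763789   14.25563931] [ 468.05187228 -212.76855824    5.47595756]
(50, 66) 152 [ 467.50140619 -211.59392296   61.63167274] [ 467.75648924 -211.64553613    4.97495363] [ 468.62594091 -211.80411285   57.75645715]
(60, 66) 128 [ 468.22673667 -211.86043342   62.86720876] [ 468.27085197 -211.84458479    4.69932286] [ 468.76822557 -212.10534292   62.46219588]
```

Emit:
{"name": "move_arm", "arguments": {
  "plan": [
    [[-0.3, -1, -2], 0, 0.4],
    [[-0.2, -1, -3], 0, 0.4],
    [[0, 0, -3], 0, 0.4],
    [[0, 0, -2], 0, 0.4],
    [[0, 0, 0], 0, 0.4]
  ]
}}

```text
time_s: 22.65
ee_pos: [468.4, -210.4, 53.6]
ee_rot: [179.9, -0.2, -179.9]
force: [-0.2, 0.2, -0.6]
gripper_width: 54.7
gripper_force: 0.0
```

Emit:
{"name": "move_arm", "arguments": {
  "plan": [
    [[0, 0, -1], 0, 0.4],
    [[0, 0, 0], 0, 0.4],
    [[0, 0, 0], 0, 0.4]
  ]
}}

```text
time_s: 22.95
ee_pos: [470.3, -212.2, 46.3]
ee_rot: [-180.0, 0.1, -180.0]
force: [0.2, 0.3, -0.4]
gripper_width: 54.7
gripper_force: 0.0
```

Emit:
{"name": "move_arm", "arguments": {
  "plan": [
    [[0, 0, -1.2], 0, 0.4],
    [[0, 0, -1], 0, 0.5],
    [[0, 0, 0], 0, 0.6],
    [[0, 0, 0], 0, 0.7],
    [[0, 0, 0], 0, 0.8]
  ],
  "squeeze": 15
}}

```text
time_s: 23.45
ee_pos: [469.7, -212.3, 23.5]
ee_rot: [-180.0, 0.0, 180.0]
force: [-0.6, 0.0, -0.1]
gripper_width: 25.3
gripper_force: 0.0
```

Emit:
{"name": "move_arm", "arguments": {
  "plan": [
    [[0, 0, 0], 0, 0.9],
    [[0, 0, 0], 0, 1],
    [[0, 0, 0], 0, 1],
    [[0, 0, 0], 0, 1]
  ]
}}

```text
time_s: 23.85
ee_pos: [469.8, -212.4, 23.7]
ee_rot: [-180.0, 0.0, 180.0]
force: [-1.2, -0.7, 1.3]
gripper_width: 12.8
gripper_force: 15.0
```

Emit:
{"name": "move_arm", "arguments": {
  "plan": [
    [[0, 0, 1], 0, 1],
    [[0, 0, 3], 0, 1],
    [[0, 0, 4], 0, 1],
    [[0, 0, 4], 0, 1],
    [[0, 0, 4], 0, 1]
  ]
}}

```text
time_s: 24.35
ee_pos: [469.1, -211.9, 185.6]
ee_rot: [180.0, 0.0, 180.0]
force: [0.8, -0.9, -0.6]
gripper_width: 13.5
gripper_force: 15.0
```

Emit:
{"name": "move_arm", "arguments": {
  "plan": [
    [[0.5, 2, 2], 0, 1],
    [[1.1, 3.6, 0.5], 0, 1],
    [[1.1, 3.6, 0], 0, 1],
    [[1.1, 3.6, 0], 0, 1],
    [[1.1, 3.6, 0], 0, 1]
  ]
}}

```text
time_s: 24.85
ee_pos: [518.5, -46.7, 209.3]
ee_rot: [180.0, 0.0, 180.0]
force: [0.7, -0.1, 0.3]
gripper_width: 13.3
gripper_force: 15.0
```

Emit:
{"name": "move_arm", "arguments": {
  "plan": [
    [[1.1, 3.6, 0], 0, 1],
    [[1.1, 3.6, 0], 0, 1],
    [[1.1, 3.6, 0], 0, 1],
    [[1.1, 3.6, 0], 0, 1],
    [[1.1, 3.6, 0], 0, 1]
  ]
}}

```text
time_s: 25.35
ee_pos: [573.5, 133.3, 209.1]
ee_rot: [180.0, 0.0, -180.0]
force: [0.9, -1.6, -0.6]
gripper_width: 13.2
gripper_force: 15.0
```

Emit:
{"name": "move_arm", "arguments": {
  "plan": [
    [[1.1, 3.6, 0], 0, 1],
    [[1.1, 3.6, 0], 0, 1],
    [[1, 2, 0], 0, 1],
    [[0, 0, 0], 0, 1],
    [[0, 0, 0], 0, 1]
  ]
}}

```text
time_s: 25.85
ee_pos: [605.1, 223.6, 208.4]
ee_rot: [-180.0, -0.1, -180.0]
force: [-0.0, 0.1, -1.1]
gripper_width: 13.1
gripper_force: 15.0
```

```bash

python3 - <<'E'
from look import *
from fit import *
s=env.state(); print(s['time_s'],s['ee_pos'],s['ee_rot'],s['gripper_width'])
p,w=look('w13',[]); t=s['ee_pos']
P=band(w,(615,272),45,141,150); print(len(P),P.mean(0),circ(P))
P=band(w,t[:2],25,t[2]-24-4,t[2]-24+8); print(len(P),P.mean(0) if len(P) else '',circ(P) if len(P) else '')
p=env.grab_frame('scene'); save(p,'s13')
E
```

```text
25.85 [605.05394081 223.6371628  208.39944099] [-1.79955290e+02 -5.01021702e-02 -1.79961535e+02] 13.122570013568735
[528. 224. 405.] [1.643e+02 1.000e-01 9.000e+01]
550 [612.15811701 279.19191193 144.32321237] [615.16206354 272.38611908  27.46925857]
1046 [597.83784554 224.04028883 189.85827645] [599.83002228 224.03961503  11.55516401]
```

View pics/w13.png

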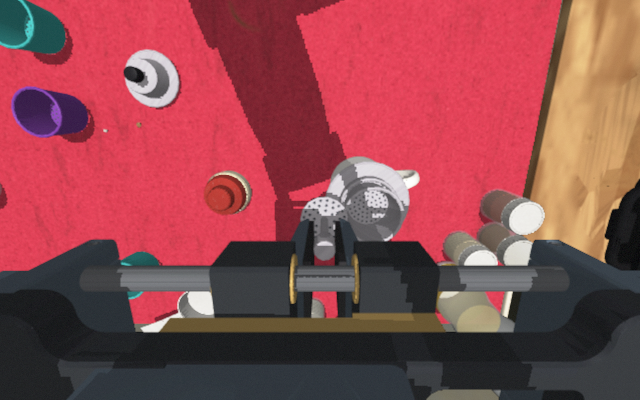

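```bash

python3 - <<'E'
from fit import *
w=np.load('pics/w13.npz')['w']
P=band(w,(604,224),26,182,194); A=np.c_[P[:,:2]-[604,224],np.ones(len(P))]
k=np.ones(len(P),bool)
for _ in range(4):
    x=np.linalg.lstsq(A[k],P[k,2],rcond=None)[0]; k=abs(A@x-P[:,2])<1.5
print(k.sum(),x); Q=P[k]; print(Q.min(0),Q.max(0))
# front edge: min x per y bin
E=np.array([[Q[abs(Q[:,1]-y)<1,0].min(),y,0] for y in np.arange(208,241,2) if (abs(Q[:,1]-y)<1).any()])
from scipy.optimize import least_squares
print(least_squares(lambda q:np.hypot(*(E[:,:2]-q).T)-19.2,[604,224],loss='soft_l1').x)
E
```

```text
1018 [-8.32637559e-04 -4.54603430e-03  1.89865315e+02]
[584.36749106 205.21772718 188.33220268] [619.53209304 242.56785495 191.39658581]
[603.61973119 224.10188931]
```

Emit:
{"name": "move_arm", "arguments": {
  "plan": [
    [[0.3, 1.5, 0], 0, 1],
    [[0.5, 2, 0], 0, 1],
    [[0.35, 1.35, 0], 0, 1],
    [[0, 0, 0], 0, 1],
    [[0, 0, 0], 0, 1]
  ]
}}

```text
time_s: 26.45
ee_pos: [616.9, 272.2, 208.2]
ee_rot: [-180.0, -0.0, -180.0]
force: [-0.2, -0.2, 0.3]
gripper_width: 13.2
gripper_force: 15.0
```

Emit:
{"name": "move_arm", "arguments": {
  "plan": [
    [[0, 0, -1], 0, 1],
    [[0, 0, -1], 0, 1],
    [[0, 0, 0], 0, 1],
    [[0, 0, 0], 0, 1]
  ]
}}

```text
time_s: 26.85
ee_pos: [616.7, 271.8, 187.8]
ee_rot: [-180.0, -0.1, 180.0]
force: [0.6, -0.1, -0.1]
gripper_width: 13.0
gripper_force: 15.0
```

```bash

python3 - <<'E'
from look import *
from fit import *
s=env.state(); print(s['time_s'],s['ee_pos'],s['ee_rot'],s['gripper_width'])
p,w=look('w14',[]); t=s['ee_pos']
P=band(w,(615,272),45,140,149); print(len(P),P.mean(0),circ(P))
P=band(w,t[:2],26,t[2]-24,t[2]-15); Q=P; print(len(P),P.mean(0))
E=np.array([[Q[abs(Q[:,1]-y)<1,0].min(),y,0] for y in np.arange(256,290,2) if (abs(Q[:,1]-y)<1).any()])
print(least_squares(lambda q:np.hypot(*(E[:,:2]-q).T)-19.2,[615,272],loss='soft_l1').x)
E
```

```text
26.85 [616.7089583  271.8169238  187.75127564] [-1.79969539e+02 -7.16520691e-02  1.79969934e+02] 12.990943580695967
[540. 272. 385.] [1.644e+02 1.000e-01 9.000e+01]
553 [604.52217842 272.46083739 144.57622119] [615.32793552 272.45198817  27.6673018 ]
1044 [609.47581284 272.26883078 169.19326817]
[615.33337784 272.23674373]
```

Aligned. Lower.

Emit:
{"name": "move_arm", "arguments": {
  "plan": [
    [[0, 0, -1.5], 0, 1],
    [[0, 0, -1.5], 0, 1],
    [[0, 0, -1.5], 0, 1],
    [[0, 0, -1.2], 0, 1],
    [[0, 0, 0], 0, 1]
  ]
}}

```text
time_s: 27.4
ee_pos: [616.1, 271.9, 129.7]
ee_rot: [-179.9, -0.2, 180.0]
force: [0.7, -0.3, -0.7]
gripper_width: 13.2
gripper_force: 15.0
```

Emit:
{"name": "move_arm", "arguments": {
  "plan": [
    [[0, 0, -0.2], 0, 1],
    [[0, 0, -0.2], 0, 1],
    [[0, 0, 0], 0, 1]
  ]
}}

```text
time_s: 27.7
ee_pos: [617.3, 272.5, 127.9]
ee_rot: [180.0, 0.0, 180.0]
force: [-0.1, 0.1, -0.6]
gripper_width: 13.3
gripper_force: 15.0
```

Emit:
{"name": "move_arm", "arguments": {
  "plan": [
    [[0, 0, -0.2], 0, 1],
    [[0, 0, -0.1], 0, 1],
    [[0, 0, 0], 0, 1]
  ]
}}

```text
time_s: 28.0
ee_pos: [617.0, 272.3, 124.3]
ee_rot: [180.0, -0.0, 180.0]
force: [-1.5, -0.2, -1.5]
gripper_width: 13.2
gripper_force: 15.0
```

Emit:
{"name": "move_arm", "arguments": {
  "plan": [
    [[0, 0, -0.1], 0, 1],
    [[0, 0, 0], 0, 1]
  ]
}}

```text
time_s: 28.2
ee_pos: [617.0, 272.3, 123.3]
ee_rot: [180.0, -0.0, 180.0]
force: [-0.0, -0.1, -0.1]
gripper_width: 13.1
gripper_force: 15.0
```

Emit:
{"name": "move_arm", "arguments": {
  "plan": [
    [[0, 0, -0.05], 0, 1],
    [[0, 0, 0], 0, 1]
  ]
}}

```text
time_s: 28.4
ee_pos: [617.1, 272.3, 123.1]
ee_rot: [180.0, 0.0, 180.0]
force: [-0.1, -0.3, 0.5]
gripper_width: 13.2
gripper_force: 15.0
```

Emit:
{"name": "move_arm", "arguments": {
  "plan": [
    [[0, 0, -0.05], 0, 1],
    [[0, 0, 0], 0, 1]
  ]
}}

```text
time_s: 28.6
ee_pos: [617.2, 272.4, 123.1]
ee_rot: [180.0, 0.0, 180.0]
force: [-0.5, -0.6, 3.7]
gripper_width: 13.2
gripper_force: 15.0
```

Emit:
{"name": "move_arm", "arguments": {
  "plan": [
    [[0, 0, 0], 0, 0.82],
    [[0, 0, 0], 0, 0.75],
    [[0, 0, 0], 0, 0.65],
    [[0, 0, 0], 0, 0.55],
    [[0, 0, 0], 0, 0.5]
  ],
  "squeeze": 5
}}

```text
time_s: 29.1
ee_pos: [617.0, 272.3, 122.2]
ee_rot: [180.0, -0.0, 180.0]
force: [0.3, -0.4, 0.3]
gripper_width: 43.8
gripper_force: 0.0
```

Emit:
{"name": "move_arm", "arguments": {
  "plan": [
    [[0, 0, 1], 0, 0.5],
    [[0, 0, 2], 0, 0.5],
    [[0, 0, 3], 0, 0.5],
    [[0, 0, 2], 0, 0.5],
    [[0, 0, 0], 0, 0.5]
  ]
}}

```text
time_s: 29.6
ee_pos: [618.9, 273.1, 206.9]
ee_rot: [179.8, 0.4, 180.0]
force: [-0.3, 0.3, 1.3]
gripper_width: 45.4
gripper_force: 0.0
```

```bash

python3 - <<'E'
from look import *
from fit import *
s=env.state(); print(s['time_s'],s['ee_pos'],s['gripper_width'])
p,w=look('w15',[])
P=band(w,(615,272),45,140,149); print(len(P),P.mean(0),circ(P))
P=band(w,(615,272),14,152,170); print(len(P),P.mean(0),P[:,2].max(),circ(P))
P=band(w,(473,0),14,38,60); print(len(P),P.mean(0),P[:,2].max(),circ(P))
E
```

```text
29.6 [618.93628346 273.10017894 206.90811648] 45.44959555855855
[541. 273. 403.] [163.9  -0.2  90. ]
784 [617.20987745 272.45964161 144.30341695] [615.38939533 272.49510733  27.61494168]
211 [614.29825947 272.66311417 161.26888113] 164.05934195732846 [614.52259455 272.6840766    4.97348574]
306 [473.96707517   2.2294431   49.00793449] 53.94963973394783 [473.70543165   0.95217938   6.27294851]
```

View pics/w15.png

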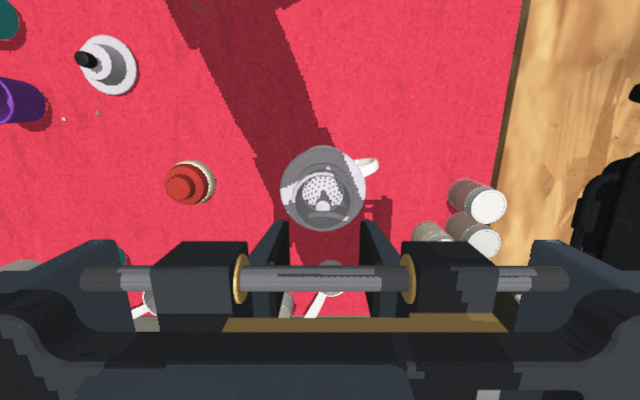

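Emit:
{"name": "move_arm", "arguments": {
  "plan": [
    [[-1, -2, 0], 0, 0.4],
    [[-1.9, -3.4, 0], 0, 0.4],
    [[-1.9, -3.4, 0], 0, 0.4],
    [[-1.9, -3.4, 0], 0, 0.4],
    [[-1.9, -3.4, 0], 0, 0.4]
  ]
}}

```text
time_s: 30.15
ee_pos: [529.1, 115.0, 200.7]
ee_rot: [-180.0, -0.2, -180.0]
force: [0.3, -0.4, -0.2]
gripper_width: 54.8
gripper_force: 0.0
```

Emit:
{"name": "move_arm", "arguments": {
  "plan": [
    [[-1.9, -3.4, -2], 0, 0.4],
    [[-1.9, -3.4, -2], 0, 0.4],
    [[-1.9, -3, -2], 0, 0.4],
    [[-0.5, -1, -2], 0, 0.4],
    [[0, 0, 0], 0, 0.4]
  ]
}}

```text
time_s: 30.65
ee_pos: [464.9, 7.2, 119.3]
ee_rot: [180.0, -0.5, 179.9]
force: [-0.1, 0.4, 0.5]
gripper_width: 54.9
gripper_force: 0.0
```

Emit:
{"name": "move_arm", "arguments": {
  "plan": [
    [[0, 0, 0], 0, 0.4]
  ]
}}

```text
time_s: 30.75
ee_pos: [469.0, 8.5, 122.1]
ee_rot: [180.0, -0.1, 180.0]
force: [0.5, -0.4, -0.1]
gripper_width: 54.5
gripper_force: 0.0
```

```bash

python3 - <<'E'
from look import *
from fit import *
s=env.state(); print(s['time_s'],s['ee_pos'],s['ee_rot'],s['gripper_width'])
p,w=look('w16',[])
P=band(w,(473,0),14,44,60); print(len(P),P.mean(0),P[:,2].max(),circ(P),(P.min(0)+P.max(0))/2)
E
```

```text
30.75 [468.95762692   8.52664883 122.09333195] [ 1.79973163e+02 -5.59450875e-02  1.79962104e+02] 54.520053617079625
[392.   9. 319.] [164.3   0.   90. ]
233 [471.65001458  -0.61370857  51.34375852] 53.67288818067482 [471.7896512   -0.6290992    5.93550105] [472.79756983  -1.13113641  48.84060324]
```

Emit:
{"name": "move_arm", "arguments": {
  "plan": [
    [[0.3, -0.6, -2], 0, 0.4],
    [[0.15, -0.35, -3], 0, 0.4],
    [[0, 0, -3], 0, 0.4],
    [[0, 0, 0], 0, 0.4],
    [[0, 0, 0], 0, 0.4]
  ]
}}

```text
time_s: 31.3
ee_pos: [474.7, -0.5, 43.2]
ee_rot: [180.0, 0.1, -179.9]
force: [-0.0, 0.1, 0.8]
gripper_width: 55.0
gripper_force: 0.0
```

Emit:
{"name": "move_arm", "arguments": {
  "plan": [
    [[0, 0, -1], 0, 0.5],
    [[0, 0, -0.8], 0, 0.5],
    [[0, 0, 0], 0, 0.5],
    [[0, 0, 0], 0, 0.5]
  ]
}}

```text
time_s: 31.7
ee_pos: [473.6, -1.1, 24.6]
ee_rot: [180.0, 0.0, 180.0]
force: [-0.1, -0.0, -0.3]
gripper_width: 45.6
gripper_force: 0.0
```

Emit:
{"name": "move_arm", "arguments": {
  "plan": [
    [[0, 0, -0.6], 0, 0.5],
    [[0, 0, -0.4], 0, 0.6],
    [[0, 0, 0], 0, 0.65],
    [[0, 0, 0], 0, 0.7],
    [[0, 0, 0], 0, 0.8]
  ],
  "squeeze": 15
}}

```text
time_s: 32.2
ee_pos: [473.6, -1.2, 14.5]
ee_rot: [180.0, 0.0, 180.0]
force: [0.2, 0.6, 0.2]
gripper_width: 22.2
gripper_force: 0.0
```

Emit:
{"name": "move_arm", "arguments": {
  "plan": [
    [[0, 0, 0], 0, 0.9],
    [[0, 0, 0], 0, 1],
    [[0, 0, 0], 0, 1],
    [[0, 0, 0], 0, 1]
  ]
}}

```text
time_s: 32.6
ee_pos: [473.7, -1.3, 14.5]
ee_rot: [-180.0, 0.0, 180.0]
force: [-0.5, -1.2, 0.9]
gripper_width: 15.9
gripper_force: 15.0
```

Emit:
{"name": "move_arm", "arguments": {
  "plan": [
    [[0, 0, 1], 0, 1],
    [[0, 0, 3], 0, 1],
    [[0, 0, 4], 0, 1],
    [[0, 0, 4], 0, 1],
    [[0, 0, 4], 0, 1]
  ]
}}

```text
time_s: 33.1
ee_pos: [473.1, -1.0, 176.6]
ee_rot: [180.0, 0.0, 180.0]
force: [0.5, 0.0, -1.4]
gripper_width: 16.4
gripper_force: 15.0
```

Emit:
{"name": "move_arm", "arguments": {
  "plan": [
    [[1, 2, 2], 0, 1],
    [[1.8, 3.4, 1], 0, 1],
    [[1.8, 3.4, 0.5], 0, 1],
    [[1.8, 3.4, 0], 0, 1],
    [[1.8, 3.4, 0], 0, 1]
  ]
}}

```text
time_s: 33.6
ee_pos: [555.8, 156.3, 210.4]
ee_rot: [180.0, 0.0, 180.0]
force: [-0.9, -0.4, -0.2]
gripper_width: 16.0
gripper_force: 15.0
```

Emit:
{"name": "move_arm", "arguments": {
  "plan": [
    [[1.8, 3.4, 0], 0, 1],
    [[1.8, 2, 0], 0, 1],
    [[1.5, 1, 0], 0, 1],
    [[0, 0, 0], 0, 1],
    [[0, 0, 0], 0, 1]
  ]
}}

```text
time_s: 34.1
ee_pos: [605.9, 218.6, 209.3]
ee_rot: [-180.0, -0.1, -180.0]
force: [-0.0, 0.3, -1.0]
gripper_width: 16.0
gripper_force: 15.0
```

```bash

cat > lid.py <<'E'
from look import *
from fit import *
def lid(n):
    s=env.state(); t=s['ee_pos']; print(s['time_s'],t,s['ee_rot'],s['gripper_width'])
    p,w=look(n,[])
    P=band(w,(615,272),45,140,149); print(len(P),circ(P) if len(P)>20 else '')
    z=t[2]-14.5+8+1.2
    P=band(w,t[:2]-[1,-.5],40,z-6,z+6); A=np.c_[P[:,:2]-t[:2],np.ones(len(P))]; k=abs(P[:,2]-z)<3
    for _ in range(4):
        x=np.linalg.lstsq(A[k],P[k,2],rcond=None)[0]; k=abs(A@x-P[:,2])<1.5
    Q=P[k]; print('brim plane',k.sum(),x,'expect z',z)
    E=np.array([[Q[abs(Q[:,1]-y)<1,0].min(),y] for y in t[1]+np.arange(-26,27,2) if (abs(Q[:,1]-y)<1).any()])
    print('lid',least_squares(lambda q:np.hypot(*(E-q).T)-33.5,t[:2],loss='soft_l1').x)
E
python3 -c "
from lid import *
lid('w17')"
```

```text
34.1 [605.8653156  218.63513894 209.27118983] [-1.79972273e+02 -8.01413502e-02 -1.79991732e+02] 15.961552038632439
[529. 219. 406.] [1.644e+02 1.000e-01 9.000e+01]
521 [615.2731197  272.3467583   27.38448568]
brim plane 2189 [ 1.12336451e-03 -4.89774775e-03  2.04906575e+02] expect z 203.97118983258292
lid [603.36952096 218.98535877]
```

View pics/w17.png

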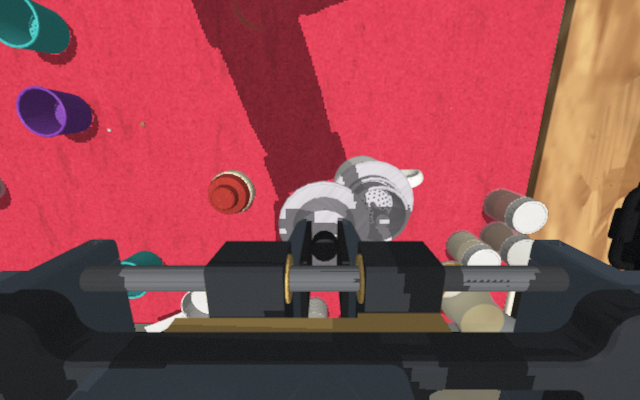

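Emit:
{"name": "move_arm", "arguments": {
  "plan": [
    [[0.3, 1.5, 0], 0, 1],
    [[0.5, 2.3, 0], 0, 1],
    [[0.35, 1.55, 0], 0, 1],
    [[0, 0, -0.5], 0, 1],
    [[0, 0, 0], 0, 1]
  ]
}}

```text
time_s: 34.65
ee_pos: [617.2, 272.1, 203.3]
ee_rot: [-179.9, -0.1, -180.0]
force: [-0.9, 0.6, -1.2]
gripper_width: 16.5
gripper_force: 15.0
```

Emit:
{"name": "move_arm", "arguments": {
  "plan": [
    [[0, 0, -1.2], 0, 1],
    [[0, 0, -1.5], 0, 1],
    [[0, 0, -1], 0, 1],
    [[0, 0, 0], 0, 1],
    [[0, 0, 0], 0, 1]
  ]
}}

```text
time_s: 35.15
ee_pos: [618.1, 272.0, 167.3]
ee_rot: [-180.0, -0.0, 180.0]
force: [-0.5, 0.3, -1.2]
gripper_width: 16.2
gripper_force: 15.0
```

```bash
python3 -c "
from lid import *
lid('w18')"
```

```text
35.15 [618.06879141 271.95506074 167.33097458] [-1.79995879e+02 -1.28854142e-02  1.79968690e+02] 16.232432501519025
[541. 272. 364.] [164.3   0.   90. ]
0 
brim plane 2208 [ 3.75881826e-03 -5.52079166e-03  1.62912956e+02] expect z 162.03097458018593
lid [615.58718762 272.1308042 ]
```

Emit:
{"name": "move_arm", "arguments": {
  "plan": [
    [[0, 0, -0.4], 0, 1],
    [[0, 0, -0.4], 0, 1],
    [[0, 0, -0.3], 0, 1],
    [[0, 0, 0], 0, 1],
    [[0, 0, 0], 0, 1]
  ]
}}

```text
time_s: 35.7
ee_pos: [618.0, 272.4, 156.3]
ee_rot: [180.0, -0.0, 180.0]
force: [0.6, 0.3, -0.4]
gripper_width: 16.2
gripper_force: 15.0
```

Emit:
{"name": "move_arm", "arguments": {
  "plan": [
    [[0, 0, -0.1], 0, 1],
    [[0, 0, -0.1], 0, 1],
    [[0, 0, 0], 0, 1]
  ]
}}

```text
time_s: 36.0
ee_pos: [617.9, 272.3, 154.3]
ee_rot: [-180.0, -0.0, 180.0]
force: [0.7, 0.2, -0.6]
gripper_width: 16.1
gripper_force: 15.0
```

Emit:
{"name": "move_arm", "arguments": {
  "plan": [
    [[0, 0, -0.1], 0, 1],
    [[0, 0, 0], 0, 1]
  ]
}}

```text
time_s: 36.2
ee_pos: [618.0, 272.3, 153.3]
ee_rot: [-180.0, -0.0, 180.0]
force: [-0.7, -0.5, -0.9]
gripper_width: 16.0
gripper_force: 15.0
```

Emit:
{"name": "move_arm", "arguments": {
  "plan": [
    [[0, 0, -0.1], 0, 1],
    [[0, 0, 0], 0, 1]
  ]
}}

```text
time_s: 36.4
ee_pos: [618.0, 272.3, 152.3]
ee_rot: [180.0, -0.0, 180.0]
force: [0.4, 0.9, -0.9]
gripper_width: 16.1
gripper_force: 15.0
```

Emit:
{"name": "move_arm", "arguments": {
  "plan": [
    [[0, 0, -0.05], 0, 1],
    [[0, 0, 0], 0, 1]
  ]
}}

```text
time_s: 36.6
ee_pos: [618.2, 272.4, 152.1]
ee_rot: [180.0, 0.0, 180.0]
force: [0.1, -0.7, -0.0]
gripper_width: 16.2
gripper_force: 15.0
```

Emit:
{"name": "move_arm", "arguments": {
  "plan": [
    [[0, 0, -0.05], 0, 1],
    [[0, 0, 0], 0, 1]
  ]
}}

```text
time_s: 36.8
ee_pos: [618.3, 272.4, 152.0]
ee_rot: [180.0, 0.1, 180.0]
force: [-0.1, -0.9, 3.2]
gripper_width: 16.1
gripper_force: 15.0
```

```bash
python3 -c "
from lid import *
lid('w19')"
```

```text
36.8 [618.2986417  272.41930426 152.00208344] [1.79975098e+02 5.56736517e-02 1.79995172e+02] 16.11427425882036
[541. 273. 349.] [164.2   0.   90. ]
2246 [618.43605294 272.97972428  30.46977885]
brim plane 2218 [ 2.51477897e-03 -1.96624244e-03  1.47629169e+02] expect z 146.7020834364374
lid [615.86154026 272.99846856]
```

Seated (contact at the expected 152 mm). Release and retreat.

Emit:
{"name": "move_arm", "arguments": {
  "plan": [
    [[0, 0, 0], 0, 0.8],
    [[0, 0, 0], 0, 0.72],
    [[0, 0, 0], 0, 0.62],
    [[0, 0, 0], 0, 0.55],
    [[0, 0, 0], 0, 0.5]
  ],
  "squeeze": 5
}}

```text
time_s: 37.35
ee_pos: [618.0, 272.3, 151.3]
ee_rot: [-180.0, -0.0, 180.0]
force: [1.1, 0.1, -0.3]
gripper_width: 44.7
gripper_force: 0.0
```

Emit:
{"name": "move_arm", "arguments": {
  "plan": [
    [[0, 0, 1], 0, 0.5],
    [[0, 0, 2], 0, 0.5],
    [[0, 0, 3], 0, 0.5],
    [[0, 0, 3], 0, 0.5],
    [[0, 0, 0], 0, 0.5]
  ]
}}

```text
time_s: 37.85
ee_pos: [620.3, 273.3, 247.6]
ee_rot: [179.8, 0.6, 180.0]
force: [0.2, 0.8, 0.1]
gripper_width: 45.5
gripper_force: 0.0
```

```bash
python3 - <<'E'
from look import *
from fit import *
s=env.state(); print(s['time_s'],s['ee_pos'],s['force'])
p,w=look('w20',[])
P=band(w,(615,272),38,142,150); A=np.c_[P[:,:2]-[615,272],np.ones(len(P))]; print(len(P),P.mean(0),np.linalg.lstsq(A,P[:,2],rcond=None)[0],(P.min(0)+P.max(0))/2)
P=band(w,(615,272),15,176,195); print(len(P),P.mean(0),circ(P),P[:,2].max())
q=env.grab_frame('scene'); a=p['frame'][100:300,220:480]; b=q['frame'][90:190,190:340]
cv2.imwrite('pics/f.png',cv2.cvtColor(np.hstack([cv2.resize(a,(390,300)),cv2.resize(b,(400,300))]),cv2.COLOR_RGB2BGR))
E
```

```text
37.85 [620.30514909 273.28706684 247.62892659] [0.15327356 0.78520957 0.14773519]
[542. 273. 444.] [163.7  -0.2  90. ]
1632 [613.88128854 273.07987875 147.68165314] [4.84360237e-03 3.58683014e-03 1.47683198e+02] [617.35770194 272.99540832 147.54710506]
270 [615.6747166  272.81402358 188.40628505] [615.94110381 272.81880458   6.01649613] 191.67529765821973
```

View pics/f.png

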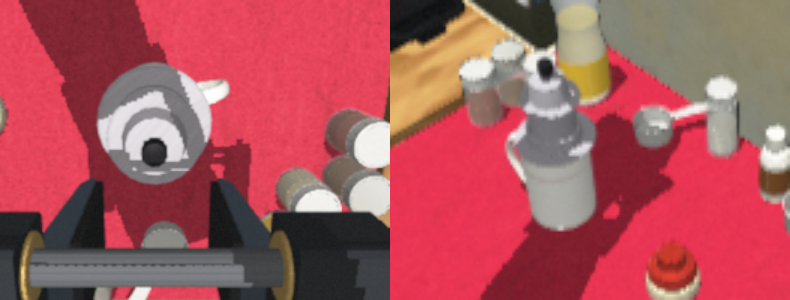

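The whole stack is upright and seated, and the gripper is clear of it.

```bash
python3 -c "
from h import env
print(env.job_done())"
```

```text
the job is handed in; nothing more can be done
None
```

The drip filter is assembled on the mug (saucer, chamber, press, lid) and the job is handed in at about 38 s; the last camera check showed the stack upright and seated within about 1 mm, but no verdict came back.

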